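# Sleeve the post, then hold the loading arm level over the polishing fixture

## Robot

A 6-joint arm with a two-finger parallel gripper is mounted at the origin on the work surface. World frame = base frame: x ahead of the robot, y to its left, z up, the work surface at z = 0. Lengths are in m, angles in rad, forces in N, time in s.
With the tool pointing down it reaches from about 0.35 to 0.85 m from the base axis. Payload 8.1 kg.
Tool frame: the origin (TCP) lies on the centre line of the jaws, within the pads' length; the fingertips stand 17 mm ahead of it and the grasp point (between the pads) lies 2 mm behind it; z points along the fingers, y is the line along which they close (so a half turn about z gives the same grasp; the last joint's range is limited). The gripper opens to 93 mm and grips with 3 to 60 N. Pads are 15 mm wide; open, the fingers measure 128 mm over their backs; the gripper's body (75 mm by 188 mm) begins 65 mm behind the grasp point.
Start: joints at [1.247, 0.13, 1.488, -0, 1.523, -0.085], TCP at [0.142, 0.583, 0.236] pointing down, gripper open.
Joint ranges: [-2.96, 2.96], [-0.89, 2.26], [0.02, 2.5], [-1.34, 4.48], [0, 2.73], [-2.66, 2.66]. Speed limits (rad/s): [2.39, 2.39, 2.79, 3.14, 3.14, 3.14].

## Interface

Orientations are given as a rotation vector (axis times angle).
In Python, from plant import env gives the robot as it stands. The module is installed in compiled form; this text tells all that it offers.
- The arm moves only by the tool arm_command, never from a script. Its argument "targets" is a list of rows, each an object with "xyz": the shift along the tool's x, y, z in cm, a list of three; "twist": the turn about the tool's z in degrees; "gripper": the finger opening in cm, from 0 to 9.3. A call has 1 to 20 rows; each row shifts and turns the commanded pose from where the row before left it, along the tool's axes as they then stand; what a row does not reach is not made up. A row lasts 1/12 s, in which the tool goes at most 41.7 mm and 7.16 degrees, less where a joint would pass 70% of its speed; a pose out of reach is approached as far as the arm can. A call with a gripper value outside its range is refused whole. The fingers move at their own pace and stop on an object; the grip force is fixed at half the most. Time passes only in rows, so rows that do not move let the fingers close. It gives the time, the measured TCP pose, the force, the opening and the grip force at its end, in the units of the state.
- env.get_state(): the state, without advancing time (a new reading comes with each control period).
- env.camera(name): name is "scene" or "top"; returns a dict with "pixels" (420x560x3 uint8, blue, green, red), "intrinsics" (3x3 intrinsics, pixels), "rvec" (rotation vector, rad) and "tvec" (3), from world to camera coordinates, as OpenCV has them. Camera axes: x right, y down, z forward; pixel columns grow to the right and rows downward; lengths in m; the calibration is good to about 2 mm. A picture is of the moment at which its call begins. There is no depth.
- env.job_done(): hands the job in; it is judged then, once.
The state is a dict: "time": time; "joint_positions": joint angles; "joint_velocities": joint speeds; "joint_torque": joint torques, N m; "tcp_pos": TCP position; "ee_rot": TCP orientation; "force": force on the tool from outside, world axes, zero at the start; "ft_torque": the same for the moment, N m; "grip_width": opening from 0.0 (shut) to 1.0 (fully open); "grip_force": force on a finger pad.
Only numpy, scipy, OpenCV 4.12 (cv2) and the standard library are available. Lean on these libraries where they do the work, as an engineer would, in place of code of your own. Each camera call takes 0.05 s, during which the arm holds its last target. There are 200 camera calls.

## Task

Slide the tall steel sleeve over the fixture's upright post until it sits fully down on the base plate, and let go of it. Then pick up the cast loading arm by its balance point and finish while still holding it: level, still and clear of everything, a few centimetres (about 3 to 5) above the top of the post, with its eye straight over the post and its heavy head straight over the round specimen seat. Leave the other things on the bench where they are.

Things in the scene. Friction and masses are not known exactly. Their poses are not given: they have to be found in the camera images.
- fixture: Fixed fixture: dark steel base plate 250 x 90 x 15 mm. Origin: centre of its underside on the table; x along its length, from the post towards the seat; z up. Four small bolt heads (4 mm high) near the corners.
- post_foot (a point): Foot of the fixture's upright steel post, on the base plate's top (15 mm above the table), 85 mm from the fixture's origin towards -x. The post has a diameter of 16 mm and stands 60 mm above the plate; its last 6 mm taper to a diameter of 10 mm.
- post_top (a point): Centre of the post's top, 75 mm above the table.
- seat (a point): Centre of the rim of the round aluminium specimen seat (cup of outer diameter 44 mm), 35 mm above the table, 85 mm from the fixture's origin towards +x, so 170 mm from the post.
- sleeve: Loose steel sleeve (the taller, narrower of the two rings): outer diameter 36 mm, bore 19 mm, 30 mm tall, about 80 g, standing upright on the table. Origin: centre of its underside; z is its axis, up. Slides freely on the post.
- loader: Loose cast aluminium loading arm, about 0.5 kg, lying on the table on its eye and its head, heavy at one end. Origin: centre of the eye's underside; x along the arm towards the head; z up. Eye: upright boss of diameter 40 mm, 34 mm tall, with a bore of 22 mm.
- loader_balance (a point): Balance point (centre of mass) of the loading arm, in the bar, on its middle line, 106 mm from the eye's centre towards the head, 21 mm above the arm's underside. Bar: 24 mm wide (y), 22 mm tall, its underside 12 mm and its top 34 mm above the arm's underside; it is clear from 20 mm to 144 mm from the eye's centre.
- loader_head (a point): Centre of the underside of the arm's head, 170 mm from the eye's centre. Head: upright cylinder of diameter 52 mm, 42 mm tall, with a stud of diameter 16 mm on top to 54 mm.
- low_ring: Bystander: loose low steel ring, outer diameter 50 mm, bore 36 mm, 12 mm tall. It and the sleeve lie on the robot's side of the fixture and may have changed places. Origin: centre of its underside.
- puck_a: Bystander: black specimen puck, diameter 30 mm, 20 mm tall. Origin: centre of its underside.
- puck_b: Bystander: black specimen puck, diameter 30 mm, 20 mm tall. Origin: centre of its underside.
- orange_bottle: Bystander: orange bottle, diameter 48 mm, 95 mm tall. Origin: centre of its underside.
- jar: Bystander: white jar with a blue lid, diameter 60 mm, 70 mm tall. Origin: centre of its underside.
- ridged_block: Bystander: dark ridged steel block 50 x 80 x 38 mm. Origin: centre of its underside.
- dish: Bystander: shallow white dish, diameter 90 mm, 20 mm tall. Origin: centre of its underside.
- wrench: Bystander: steel wrench 160 mm long, lying flat. Its x axis runs along it.
Mind the look-alikes: they are no part of the job. Of the things like the loader, leave any that is pink; of the rest the larger one is meant. Leave any blue or purple look-alike of the sleeve alone.

How it is judged:
By the outcome, as a careful person would: the job done as asked, in the order asked, and still so for the second after the job is handed in, while the arm keeps its last pose, push and grip.
It also fails if it takes over 62 s, if anything falls off the work surface, if the arm or the gripper's body presses on something with over 40 N, if the wrist force passes 120 N, or if a joint passes its speed limit or range.

## Working session

There is one attempt and no reset: what is moved stays moved. The work goes in short steps, Python scripts to look and compute and a tool call to move; the robot and the scene stay as the last step left them, time stands still between calls to the robot, and variables do not carry over. Pictures are saved under pics/ and viewed, at most 10 in all, crops included, and the job is handed in when it is done.

Besides the shell and the picture viewer there is one more tool, called after "Request:" by a JSON object that holds its "fn" and its "kwargs". arm_command: Moves the arm, as the interface text tells. Its arguments: {"type":"object","properties":{"targets":{"type":"array"}},"required":["targets"]}

```bash
mkdir -p pics; cat > h.py <<'E'
import numpy as np, cv2
from plant import env
def cam(n):
    c=env.camera(n); R=cv2.Rodrigues(np.array(c["rvec"],float))[0]; t=np.array(c["tvec"],float).ravel()
    return c["pixels"],np.array(c["intrinsics"]),R,t
def ray(K,R,t,uv):
    d=R.T@np.linalg.solve(K,[uv[0],uv[1],1.]); return -R.T@t,d
def onz(K,R,t,uv,z):
    o,d=ray(K,R,t,uv); return o+d*(z-o[2])/d[2]
def proj(K,R,t,p):
    q=K@(R@np.array(p)+t); return q[:2]/q[2]
def tri(r1,r2):
    (o1,d1),(o2,d2)=r1,r2
    A=np.stack([d1,-d2],1); s=np.linalg.lstsq(A,o2-o1,rcond=None)[0]
    a,b=o1+d1*s[0],o2+d2*s[1]; return (a+b)/2,np.linalg.norm(a-b)
E
python3 - <<'E'
from h import *
s=env.get_state(); print(s)
for n in("scene","top"):
    im,K,R,t=cam(n); cv2.imwrite(f"pics/{n}0.png",im); print(n,K.tolist(),(-R.T@t),R.tolist())
E
```

```text
{'time': 0.0, 'joint_positions': array([ 1.24657065e+00,  1.31171269e-01,  1.48928890e+00,  1.12095034e-06,
        1.52303858e+00, -8.53755892e-02]), 'joint_velocities': array([ 0.00149886, -0.00178143, -0.00018368,  0.00187942,  0.00029608,
       -0.00233152]), 'joint_torque': array([-1.19503916e-06, -5.59856236e+01, -4.91752946e+01,  7.66746537e-02,
        3.58322065e-02, -4.29860393e-05]), 'tcp_pos': array([0.14173585, 0.58244226, 0.23457614]), 'ee_rot': array([-3.74247251e-01, -3.11882869e+00,  2.93078933e-03]), 'force': array([-0.87000133, -0.38890385, -1.52723832]), 'ft_torque': array([ 0.01366032,  0.04685436, -0.02965649]), 'grip_force': 0.0, 'grip_width': 0.9999474666363302}
scene [[481.655485790012, 0.0, 281.4197199827111], [0.0, 481.655485790012, 211.77010408093852], [0.0, 0.0, 1.0]] [ 1.23122539 -0.05866565  1.23648834] [[-0.0001717403364106529, 0.9999360227255277, -0.01131021490112949], [0.8683272745576075, -0.0054606550102049844, -0.49596161696870944], [-0.4959916478778793, -0.009906144694703606, -0.8682707835305028]]
top [[401.6792660606601, 0.0, 278.0127098606461], [0.0, 401.6792660606601, 213.60802738201784], [0.0, 0.0, 1.0]] [ 0.28780253 -0.0750976   1.47790534] [[-0.0918757071605697, -0.9957622545486065, -0.004048067442863665], [-0.975855348557823, 0.09084644571754286, -0.19862845211998204], [0.19815446783970225, -0.014298801235291453, -0.980066503436577]]
```

View pics/scene0.png

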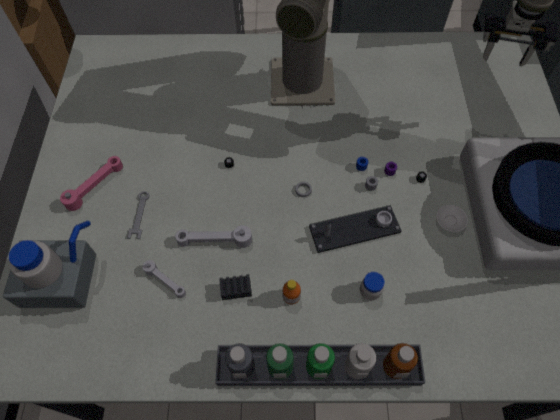

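View pics/top0.png

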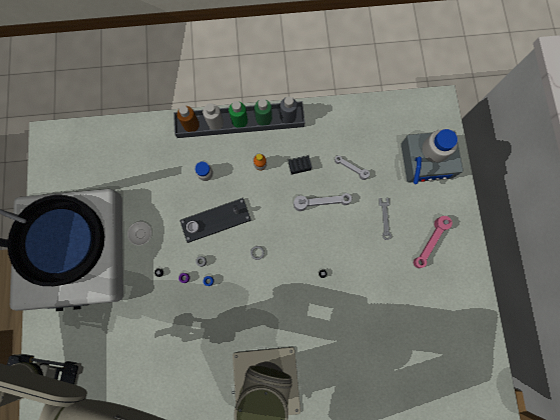

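The scene view shows the steel sleeve at (371,183), low ring at (303,189), fixture with post about (327,231) and seat (385,217), and loader with eye (182,238) and head (241,236). The small grey look-alike is at (165,280). The top view has the sleeve at (202,260), seat (193,227) and loader head (300,203).

```bash
python3 - <<'E'
import cv2,numpy as np
s=cv2.imread("pics/scene0.png");t=cv2.imread("pics/top0.png")
def c(im,x,y,w,h,k): return cv2.resize(im[y:y+h,x:x+w],None,fx=k,fy=k,interpolation=cv2.INTER_CUBIC)
A=np.hstack([c(s,300,150,110,105,3.636)[:380,:400],c(s,170,215,100,50,4)[:200,:400].repeat(1,0) if 0 else np.vstack([c(s,170,215,100,45,4),c(t,285,185,100,50,4)])])
B=c(t,170,190,110,100,3.636)
A=np.vstack([A[:380],np.zeros((0,800,3),np.uint8)])
cv2.imwrite("pics/z1.png",A)
cv2.imwrite("pics/z2.png",cv2.resize(t[190:290,170:280],None,fx=6,fy=6,interpolation=cv2.INTER_CUBIC))
E
```

```text
(no output)
```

View pics/z1.png

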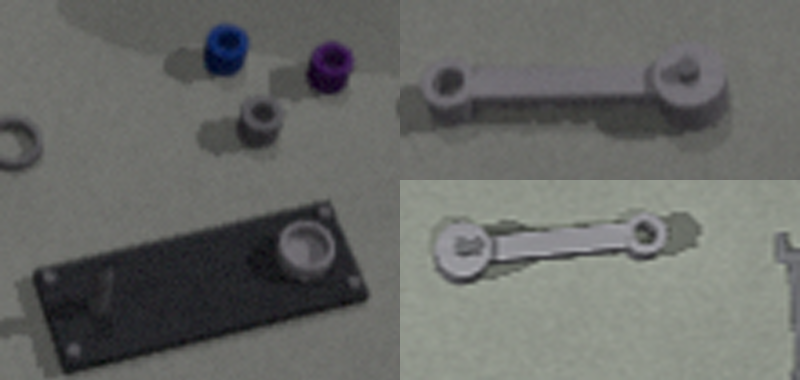

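View pics/z2.png

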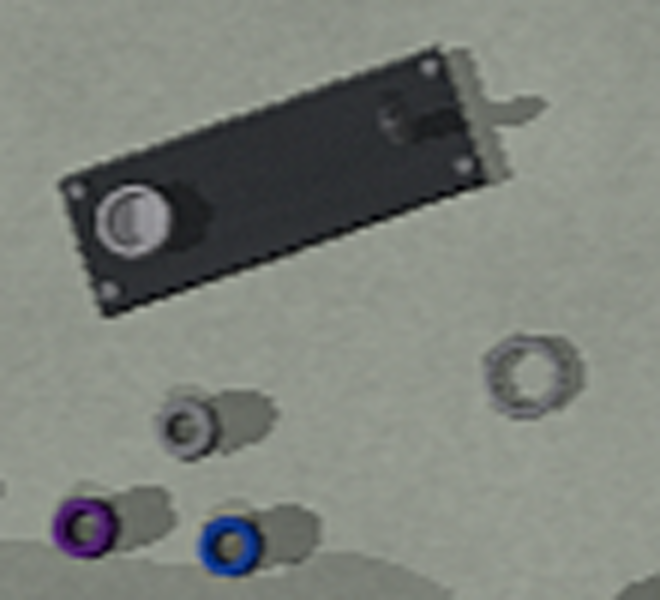

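Close-up pixels, scene view: sleeve bore (372,181), seat rim (384,217), post top about (330,226), loader bore (183,235), stud (241,231). Top view: sleeve (201,261), seat (193,226), post (235,210), four bolts at the corners. Next I triangulate these.

```bash
cat > m.py <<'E'
from h import *
C={n:cam(n) for n in("scene","top")}
def S(x,y,k,ox,oy): return ((x+.5)/k-.5+ox,(y+.5)/k-.5+oy)
s=lambda x,y:S(x,y,3.636,300,150)
t=lambda x,y:S(x,y,6,170,190)
sl=lambda x,y:S(x-400,y,4,170,215)
tl=lambda x,y:S(x-400,y-180,4,285,185)
P=dict(sleeve=(s(263,112),t(188,427)),seat=(s(306,243),t(136,218)),post=(s(108,274),t(389,120)),
 b1=(s(50,276),t(429,66)) ,b2=(s(73,350),t(462,163)),b3=(s(326,211),t(76,191)),b4=(s(354,282),t(109,289)),
 eye=(sl(451,82),tl(646,234)),stud=(sl(683,65),tl(468,241)))
# bolts: each top-view bolt on the 19 mm plane, and each scene bolt too
for k,(a,b) in P.items():
    p,e=tri(ray(*C["scene"][1:],a),ray(*C["top"][1:],b)); print(k,p.round(4),round(e*1e3,1))
for n,i in(("scene",0),("top",1)):
    q=np.array([onz(*C[n][1:],P[b][i],.019) for b in("b1","b2","b3","b4")]); print(n,q.round(4).tolist(),q.mean(0).round(4))
    c,(w,h),a=cv2.minAreaRect((q[:,:2]*1000).astype(np.float32)); print(c,w,h,a)
# masks
for n,(roi,lab) in {"scene":((170,215,100,45),"l"),"top":((285,185,100,50),"l")}.items(): pass
# dark plate mask
for n,(x,y,w,h) in {"scene":(300,195,110,65),"top":(172,190,88,56)}.items():
    im=C[n][0][y:y+h,x:x+w]; g=cv2.cvtColor(im,cv2.COLOR_BGR2GRAY); v=im.max(2)
    T,m=cv2.threshold(g,0,255,cv2.THRESH_OTSU+cv2.THRESH_BINARY_INV); T=min(T,70)
    m=((g<T)*255).astype(np.uint8)
    cs,_=cv2.findContours(m,cv2.RETR_EXTERNAL,cv2.CHAIN_APPROX_NONE); c=max(cs,key=cv2.contourArea)
    bx=cv2.boxPoints(cv2.minAreaRect(c))+[x,y]
    q=np.array([onz(*C[n][1:],p,.015) for p in bx]); print(n,"plate",T,q.mean(0).round(4),[round(np.linalg.norm(q[i]-q[i-1]),3) for i in range(4)])
E
python3 m.py
```

```text
sleeve [0.4344 0.1974 0.0275] 2.5
seat [0.5627 0.2191 0.0361] 0.1
post [0.6034 0.0598 0.0622] 0.9
b1 [0.6249 0.0219 0.1008] 16.3
b2 [ 0.601   0.0342 -0.0755] 15.0
b3 [0.5693 0.2314 0.0988] 17.5
b4 [ 0.5396  0.2713 -0.0746] 19.1
eye [ 0.6155 -0.3522  0.0292] 1.6
stud [ 0.6177 -0.1856  0.0574] 0.5
scene [[0.5817, 0.019, 0.019], [0.6463, 0.0345, 0.019], [0.5239, 0.2421, 0.019], [0.5884, 0.2569, 0.019]] [0.5851 0.1381 0.019 ]
(585.1114501953125, 138.31861877441406) 66.3913803100586 231.64820861816406 14.514589309692383
top [[0.6449, 0.0363, 0.019], [0.5817, 0.0205, 0.019], [0.5863, 0.2586, 0.019], [0.5235, 0.2413, 0.019]] [0.5841 0.1392 0.019 ]
(584.111083984375, 139.15533447265625) 65.11808013916016 229.97018432617188 14.781917572021484
scene plate 70 [0.5882 0.1379 0.015 ] [np.float64(0.094), np.float64(0.263), np.float64(0.097), np.float64(0.254)]
top plate 70 [0.5813 0.1382 0.015 ] [np.float64(0.09), np.float64(0.25), np.float64(0.091), np.float64(0.247)]
```

```bash
cat >> h.py <<'E'
def go(pos,yaw=None,cur=None):
    """tool-axes shift (cm) from measured pose to pos; twist (deg) to bring tool y line to yaw"""
    s=env.get_state(); R=cv2.Rodrigues(np.array(s["ee_rot"]))[0]; p=np.array(s["tcp_pos"]) if cur is None else np.array(cur)
    y=np.degrees(np.arctan2(R[1,1],R[0,1])); tw=0
    if yaw is not None:
        tw=-((yaw-y+90)%180-90); R=R@cv2.Rodrigues(np.array([0,0,np.radians(tw)]))[0]
    d=R.T@(np.array(pos)-p)*100
    print("yaw",y.round(2),"twist",round(tw,2),"then xyz cm",d.round(2),"tilt z",R[:,2].round(4),"at",s["tcp_pos"].round(4),"F",s["force"].round(1),"t",round(s["time"],2))
E
python3 - <<'E'
from h import *
go((.2,.36,.235),104.65); go((.434,.197,.235),104.65,cur=(.2,.36,.235))
C={n:cam(n) for n in("scene","top")}
for uv in((86,527),(231,545)): print(onz(*C["top"][1:],((uv[0]/6)+170,uv[1]/6+190),.03).round(3))
E
```

```text
yaw 76.32 twist -28.33 then xyz cm [-0.000e+00 -2.302e+01  2.000e-02] tilt z [-4.0e-04 -1.1e-03 -1.0e+00] at [0.1418 0.5827 0.235 ] F [-0.3  0.  -0.7] t 0.2
yaw 76.32 twist -28.33 then xyz cm [-1.852e+01 -2.169e+01  1.000e-02] tilt z [-4.0e-04 -1.1e-03 -1.0e+00] at [0.1418 0.5827 0.235 ] F [-0.3  0.  -0.7] t 0.2
[0.379 0.258 0.03 ]
[0.36  0.173 0.03 ]
```

Request:
{"fn": "arm_command", "kwargs": {"targets": [{"xyz": [0, 0, 0], "twist": -7.08, "gripper": 6}, {"xyz": [0, 0, 0], "twist": -7.08, "gripper": 6}, {"xyz": [0, 0, 0], "twist": -7.08, "gripper": 6}, {"xyz": [0, 0, 0], "twist": -7.08, "gripper": 6}, {"xyz": [0, -3.84, 0], "twist": 0, "gripper": 6}, {"xyz": [0, -3.84, 0], "twist": 0, "gripper": 6}, {"xyz": [0, -3.84, 0], "twist": 0, "gripper": 6}, {"xyz": [0, -3.84, 0], "twist": 0, "gripper": 6}, {"xyz": [0, -3.84, 0], "twist": 0, "gripper": 6}, {"xyz": [0, -3.84, 0], "twist": 0, "gripper": 6}, {"xyz": [-2.32, -2.71, 0], "twist": 0, "gripper": 6}, {"xyz": [-2.32, -2.71, 0], "twist": 0, "gripper": 6}, {"xyz": [-2.32, -2.71, 0], "twist": 0, "gripper": 6}, {"xyz": [-2.32, -2.71, 0], "twist": 0, "gripper": 6}, {"xyz": [-2.32, -2.71, 0], "twist": 0, "gripper": 6}, {"xyz": [-2.32, -2.71, 0], "twist": 0, "gripper": 6}, {"xyz": [-2.32, -2.71, 0], "twist": 0, "gripper": 6}, {"xyz": [-2.32, -2.71, 0], "twist": 0, "gripper": 6}, {"xyz": [0, 0, 3.5], "twist": 0, "gripper": 6}, {"xyz": [0, 0, 3.5], "twist": 0, "gripper": 6}]}}

```text
time: 1.97
tcp_pos: [0.4379, 0.1963, 0.1672]
ee_rot: [-0.394, 3.111, 0.001]
force: [-0.1, 0.8, -1.1]
grip_width: 0.646
grip_force: 0.0
```

Request:
{"fn": "arm_command", "kwargs": {"targets": [{"xyz": [0, 0, 3], "twist": 0, "gripper": 6}, {"xyz": [0, 0, 1.5], "twist": 0, "gripper": 6}, {"xyz": [0, 0, 0], "twist": 0, "gripper": 6}, {"xyz": [0, 0, 0], "twist": 0, "gripper": 6}]}}

```text
time: 2.3
tcp_pos: [0.4338, 0.197, 0.1202]
ee_rot: [0.4, -3.114, 0.001]
force: [0.8, 0.2, 0.3]
grip_width: 0.647
grip_force: 0.0
```

```bash
python3 - <<'E'
from h import *
go((.4344,.1974,.022),104.65)
im,K,R,t=cam("scene"); im2=cam("top")[0]
z=np.hstack([cv2.resize(im[120:220,320:420],(400,400),interpolation=3),cv2.resize(im2[200:300,150:250],(400,400),interpolation=3)])
cv2.imwrite("pics/a.png",z)
E
```

```text
yaw 104.63 twist -0.02 then xyz cm [-0.09  0.03  9.82] tilt z [-1.9e-03 -6.0e-04 -1.0e+00] at [0.4338 0.197  0.1202] F [0.8 0.2 0.3] t 2.3
```

View pics/a.png

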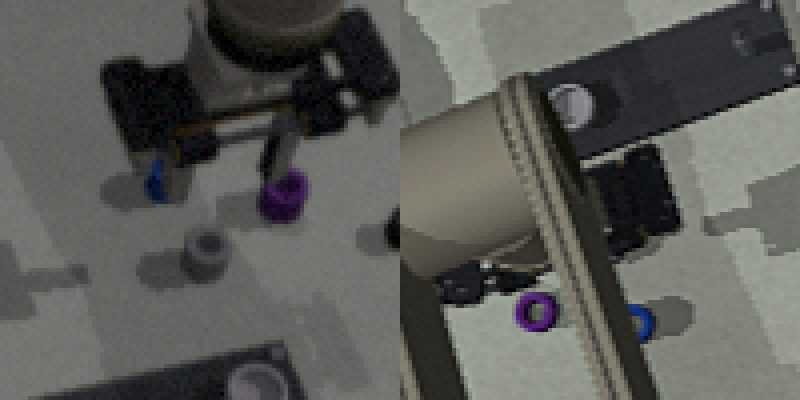

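The left half (scene view) shows the jaws above and straddling the sleeve at about (207,253), square to it. The purple and blue rings are clear, so I descend and grip.

Request:
{"fn": "arm_command", "kwargs": {"targets": [{"xyz": [-0.1, 0, 3], "twist": 0, "gripper": 6}, {"xyz": [0, 0, 3], "twist": 0, "gripper": 6}, {"xyz": [0, 0, 2], "twist": 0, "gripper": 6}, {"xyz": [0, 0, 1], "twist": 0, "gripper": 6}, {"xyz": [0, 0, 0.8], "twist": 0, "gripper": 6}, {"xyz": [0, 0, 0], "twist": 0, "gripper": 6}, {"xyz": [0, 0, 0], "twist": 0, "gripper": 3}, {"xyz": [0, 0, 0], "twist": 0, "gripper": 3}, {"xyz": [0, 0, 0], "twist": 0, "gripper": 3}, {"xyz": [0, 0, 0], "twist": 0, "gripper": 3}, {"xyz": [0, 0, 0], "twist": 0, "gripper": 3}, {"xyz": [0, 0, 0], "twist": 0, "gripper": 3}]}}

```text
time: 3.4
tcp_pos: [0.4363, 0.1978, 0.0237]
ee_rot: [-0.4, 3.114, 0.001]
force: [-0.7, -1.2, 5.7]
grip_width: 0.379
grip_force: 30.0
```

```bash
python3 - <<'E'
from h import *
s=env.get_state();print(s["grip_width"]*93,s["grip_force"])
go((.4344,.1974,.122)); go((.6061,.0565,.122),cur=(.4344,.1974,.122))
E
```

```text
35.20761156593674 30.00113144516945
yaw 104.63 twist 0 then xyz cm [ 0.17  0.01 -9.83] tilt z [ 1.6e-03  6.0e-04 -1.0e+00] at [0.4363 0.1978 0.0237] F [-0.7 -1.2  5.7] t 3.4
yaw 104.63 twist 0 then xyz cm [-13.05 -17.97   0.02] tilt z [ 1.6e-03  6.0e-04 -1.0e+00] at [0.4363 0.1978 0.0237] F [-0.7 -1.2  5.7] t 3.4
```

Request:
{"fn": "arm_command", "kwargs": {"targets": [{"xyz": [0, 0, -2], "twist": 0, "gripper": 3}, {"xyz": [0, 0, -4], "twist": 0, "gripper": 3}, {"xyz": [0, 0, -4], "twist": 0, "gripper": 3}, {"xyz": [-1.86, -2.567, 0], "twist": 0, "gripper": 3}, {"xyz": [-1.86, -2.567, 0], "twist": 0, "gripper": 3}, {"xyz": [-1.86, -2.567, 0], "twist": 0, "gripper": 3}, {"xyz": [-1.86, -2.567, 0], "twist": 0, "gripper": 3}, {"xyz": [-1.86, -2.567, 0], "twist": 0, "gripper": 3}, {"xyz": [-1.86, -2.567, 0], "twist": 0, "gripper": 3}, {"xyz": [-1.86, -2.567, 0], "twist": 0, "gripper": 3}, {"xyz": [0, 0, 0], "twist": 0, "gripper": 3}, {"xyz": [0, 0, 0], "twist": 0, "gripper": 3}, {"xyz": [0, 0, 0], "twist": 0, "gripper": 3}]}}

```text
time: 4.48
tcp_pos: [0.6062, 0.0566, 0.122]
ee_rot: [0.399, -3.115, -0.001]
force: [0.1, 0.4, -0.6]
grip_width: 0.38
grip_force: 30.0
```

```bash
python3 - <<'E'
from h import *
go((.6077,.0569,.1))
im,K,R,t=cam("scene"); im2,*q=cam("top")
for n,c in(("s",(K,R,t)),("t",q)):
  for p in((.6061,.0565,.075),(.6061,.0565,.1)): print(n,proj(*c,p).round(1))
z=np.hstack([cv2.resize(im[175:255,285:365],(400,400),interpolation=3),cv2.resize(im2[165:245,200:280],(400,400),interpolation=3)])
cv2.imwrite("pics/b.png",z)
E
```

```text
yaw 104.61 twist 0 then xyz cm [-0.16 -0.01  2.2 ] tilt z [-1.5e-03  3.0e-04 -1.0e+00] at [0.6062 0.0566 0.122 ] F [ 0.1  0.4 -0.6] t 4.48
s [328.4 223.7]
s [329.  219.3]
t [234.8 208. ]
t [234.  206.5]
```

View pics/b.png

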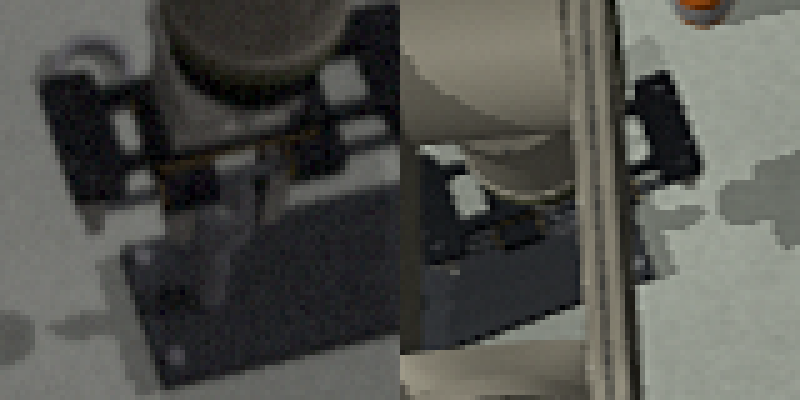

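The scene half shows the held sleeve just above the post, whose foot is at (215,300) in the crop, and nothing is touching. I average a few pose readings before lowering.

```bash
python3 - <<'E'
from h import *
q=[]
for i in range(6): cam("scene"); q.append(env.get_state()["tcp_pos"])
q=np.array(q);print(q.round(4),q.mean(0).round(4))
E
```

```text
[[0.6061 0.0574 0.1226]
 [0.6062 0.0574 0.1227]
 [0.6063 0.0573 0.1228]
 [0.6065 0.0572 0.1229]
 [0.6065 0.0571 0.1229]
 [0.6066 0.057  0.1228]] [0.6064 0.0572 0.1228]
```

Request:
{"fn": "arm_command", "kwargs": {"targets": [{"xyz": [0, 0, 1.5], "twist": 0, "gripper": 3}, {"xyz": [0, 0, 0.6], "twist": 0, "gripper": 3}, {"xyz": [0, 0, 0.4], "twist": 0, "gripper": 3}, {"xyz": [0, 0, 0.4], "twist": 0, "gripper": 3}, {"xyz": [0, 0, 0.3], "twist": 0, "gripper": 3}, {"xyz": [0, 0, 0], "twist": 0, "gripper": 3}]}}

```text
time: 5.38
tcp_pos: [0.6065, 0.0565, 0.09]
ee_rot: [0.4, -3.115, -0.0]
force: [0.9, -0.1, -0.9]
grip_width: 0.381
grip_force: 30.0
```

Request:
{"fn": "arm_command", "kwargs": {"targets": [{"xyz": [0, 0, 0.6], "twist": 0, "gripper": 3}, {"xyz": [0, 0, 0.6], "twist": 0, "gripper": 3}, {"xyz": [0, 0, 0.6], "twist": 0, "gripper": 3}, {"xyz": [0, 0, 0], "twist": 0, "gripper": 3}]}}

```text
time: 5.72
tcp_pos: [0.6057, 0.0565, 0.0707]
ee_rot: [0.4, -3.114, -0.0]
force: [-0.1, 0.7, -0.3]
grip_width: 0.38
grip_force: 30.0
```

Request:
{"fn": "arm_command", "kwargs": {"targets": [{"xyz": [0, 0, 0.8], "twist": 0, "gripper": 3}, {"xyz": [0, 0, 0.8], "twist": 0, "gripper": 3}, {"xyz": [0, 0, 0.8], "twist": 0, "gripper": 3}, {"xyz": [0, 0, 0.5], "twist": 0, "gripper": 3}, {"xyz": [0, 0, 0.2], "twist": 0, "gripper": 3}, {"xyz": [0, 0, 0], "twist": 0, "gripper": 3}]}}

```text
time: 6.22
tcp_pos: [0.6062, 0.0565, 0.0405]
ee_rot: [0.4, -3.114, -0.0]
force: [0.0, -0.6, -1.3]
grip_width: 0.38
grip_force: 30.0
```

Request:
{"fn": "arm_command", "kwargs": {"targets": [{"xyz": [0, 0, 0.1], "twist": 0, "gripper": 3}, {"xyz": [0, 0, 0.1], "twist": 0, "gripper": 3}, {"xyz": [0, 0, 0], "twist": 0, "gripper": 3}]}}

```text
time: 6.47
tcp_pos: [0.6071, 0.0565, 0.0399]
ee_rot: [-0.4, 3.115, -0.0]
force: [-0.3, 0.4, -1.1]
grip_width: 0.377
grip_force: 30.0
```

Request:
{"fn": "arm_command", "kwargs": {"targets": [{"xyz": [0, 0, 0], "twist": 0, "gripper": 6}, {"xyz": [0, 0, 0], "twist": 0, "gripper": 6}, {"xyz": [0, 0, 0], "twist": 0, "gripper": 6}, {"xyz": [0, 0, 0], "twist": 0, "gripper": 6}, {"xyz": [0, 0, -2], "twist": 0, "gripper": 6}, {"xyz": [0, 0, -4], "twist": 0, "gripper": 6}, {"xyz": [0, 0, -4], "twist": 0, "gripper": 6}, {"xyz": [0, -3, -3], "twist": 0, "gripper": 6}, {"xyz": [0, -4, 0], "twist": 0, "gripper": 6}, {"xyz": [0, -4, 0], "twist": 0, "gripper": 6}, {"xyz": [0, -4, 0], "twist": 0, "gripper": 6}]}}

```text
time: 7.38
tcp_pos: [0.6456, -0.0895, 0.1708]
ee_rot: [-0.402, 3.113, -0.001]
force: [0.3, -0.2, -0.2]
grip_width: 0.647
grip_force: 0.0
```

```bash
python3 - <<'E'
from h import *
print(env.get_state()["joint_positions"].round(2))
go((.617,-.246,.15),179.2)
im,K,R,t=cam("scene"); im2,*q=cam("top")
for n,i in(("scene",im),("top",im2)): cv2.imwrite(f"pics/{n}1.png",i)
z=np.hstack([np.vstack([cv2.resize(im[195:245,300:400],(400,200),interpolation=3),cv2.resize(im[215:265,165:265],(400,200),interpolation=3)]),np.vstack([cv2.resize(im2[190:240,180:280],(400,200),interpolation=3),cv2.resize(im2[175:225,275:375],(400,200),interpolation=3)])])
cv2.imwrite("pics/c.png",z)
E
```

```text
[-0.22  0.3   1.41 -0.    1.43 -2.04]
yaw 104.71 twist -74.49 then xyz cm [15.69  2.64  2.08] tilt z [ 2.6e-03 -6.0e-04 -1.0e+00] at [ 0.6456 -0.0895  0.1708] F [ 0.3 -0.2 -0.2] t 7.38
```

View pics/c.png

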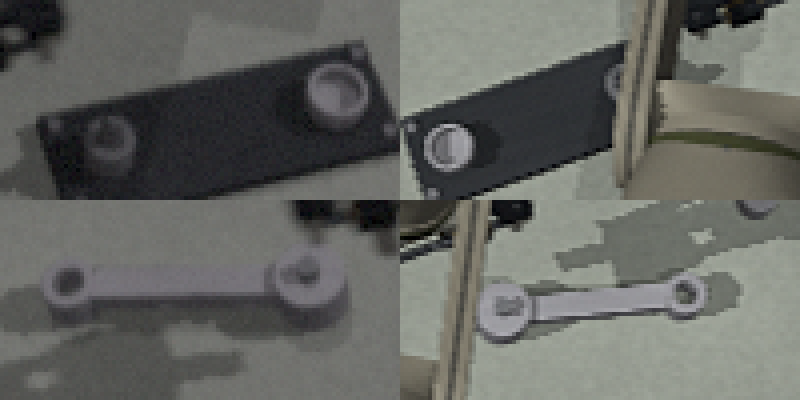

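The sleeve is seated: its ring shows around the post at crop (108,140), which is scene pixel (327,230), with the low ring undisturbed. The loader is unmoved, with its eye at scene pixel (182,235).

Request:
{"fn": "arm_command", "kwargs": {"targets": [{"xyz": [0, 0, 0], "twist": 7.03, "gripper": 6}, {"xyz": [0, 0, 0], "twist": 7.03, "gripper": 6}, {"xyz": [0, 0, 0], "twist": 7.03, "gripper": 6}, {"xyz": [0, 0, 0], "twist": 7.03, "gripper": 6}, {"xyz": [0, 0, 0], "twist": 7.03, "gripper": 6}, {"xyz": [0, 0, 0], "twist": 7.03, "gripper": 6}, {"xyz": [0, 0, 0], "twist": 7.03, "gripper": 6}, {"xyz": [0, 0, 0], "twist": 7.03, "gripper": 6}, {"xyz": [0, 0, 0], "twist": 7.03, "gripper": 6}, {"xyz": [0, 0, 0], "twist": 7.03, "gripper": 6}, {"xyz": [0, 0, 0], "twist": 7.03, "gripper": 6}, {"xyz": [0, 0, 0], "twist": 7.03, "gripper": 6}, {"xyz": [0, 0, 0], "twist": 7.03, "gripper": 6}, {"xyz": [0, 0, 0], "twist": 7.03, "gripper": 6}, {"xyz": [0, 0, 0], "twist": 7.03, "gripper": 6}, {"xyz": [-3.95, -0.66, 0], "twist": 0, "gripper": 6}, {"xyz": [-3.95, -0.66, 0], "twist": 0, "gripper": 6}, {"xyz": [-3.95, -0.66, 0], "twist": 0, "gripper": 6}, {"xyz": [-3.95, -0.66, 0], "twist": 0, "gripper": 6}, {"xyz": [0, 0, 0], "twist": 0, "gripper": 6}]}}

```text
time: 9.15
tcp_pos: [0.614, -0.2525, 0.1692]
ee_rot: [2.242, 2.199, -0.004]
force: [0.7, 0.4, 0.8]
grip_width: 0.644
grip_force: 0.0
```

```bash
python3 - <<'E'
from h import *
go((.617,-.2475,.026),-.8)
# earlier pictures: loader mask, sleeve top
_,*c=cam("scene"); _,*q=cam("top")
S=lambda x,y,ox,oy:((x+.5)/4-.5+ox,(y+.5)/4-.5+oy)
for nm,a,b in(("eye",S(68,81,165,215),S(286,92,275,175)),("stud",S(306,67,165,215),S(110,105,275,175))):
    p,e=tri(ray(*c,a),ray(*q,b));print(nm,p.round(4),e.round(4))
print("sleeve top if .045:",onz(*c,S(109,139,300,195),.045).round(4))
for n,C,(x,y,w,h) in(("scene",c,(165,215,100,50)),("top",q,(290,180,80,45))):
    g=cv2.cvtColor(cv2.imread(f"pics/{n}0.png"),cv2.COLOR_BGR2GRAY)[y:y+h,x:x+w]
    b=cv2.imread(f"pics/{n}0.png")[y:y+h,x:x+w].astype(int)
    m=((b[:,:,2]-b[:,:,1])>(2 if n=="scene" else 0)).astype(np.uint8); m=cv2.morphologyEx(m,cv2.MORPH_OPEN,np.ones((3,3)))
    print(n,m.sum())
    cs,_=cv2.findContours(m,0,1)
    k=max(cs,key=cv2.contourArea); bx=cv2.minAreaRect(k); print(bx)
    cols=[(u+x,np.flatnonzero(m[:,u]).mean()+y) for u in range(w) if m[:,u].any()]
E
```

```text
yaw -1.11 twist -0.31 then xyz cm [ 0.54  0.3  14.31] tilt z [-5.0e-04 -2.9e-03 -1.0e+00] at [ 0.614  -0.2525  0.1692] F [0.7 0.4 0.8] t 9.15
eye [ 0.6167 -0.3526  0.0329] 0.0002
stud [ 0.6154 -0.186   0.0501] 0.0039
sleeve top if .045: [0.6079 0.0545 0.045 ]
scene 18
((34.0, 21.0), (2.0, 2.0), 90.0)
top 0Traceback (most recent call last):
  File "<stdin>", line 15, in <module>
ValueError: max() iterable argument is empty
```

Request:
{"fn": "arm_command", "kwargs": {"targets": [{"xyz": [0.5, 0.28, 0], "twist": -0.4, "gripper": 6}, {"xyz": [0, 0, 3.5], "twist": 0, "gripper": 6}, {"xyz": [0, 0, 3.5], "twist": 0, "gripper": 6}, {"xyz": [0, 0, 3], "twist": 0, "gripper": 6}, {"xyz": [0, 0, 2], "twist": 0, "gripper": 6}, {"xyz": [0, 0, 1.3], "twist": 0, "gripper": 6}, {"xyz": [0, 0, 0.9], "twist": 0, "gripper": 6}, {"xyz": [0, 0, 0], "twist": 0, "gripper": 6}, {"xyz": [0, 0, 0], "twist": 0, "gripper": 6}]}}

```text
time: 10.0
tcp_pos: [0.6197, -0.2402, 0.028]
ee_rot: [2.228, 2.214, 0.001]
force: [-0.6, -1.0, 0.0]
grip_width: 0.648
grip_force: 0.0
```

```bash
python3 - <<'E'
from h import *
for i in range(3): cam("top")
go((.6165,-.248,.026),-.5)
E
```

```text
yaw -0.4 twist 0.1 then xyz cm [-0.68 -0.38  0.34] tilt z [ 0.0031 -0.0015 -1.    ] at [ 0.6204 -0.2413  0.0294] F [ 0.3 -1.  -0.5] t 10.15
```

Request:
{"fn": "arm_command", "kwargs": {"targets": [{"xyz": [-0.68, -0.35, 0.2], "twist": 0, "gripper": 6}, {"xyz": [0, 0, 0], "twist": 0, "gripper": 6}, {"xyz": [0, 0, 0], "twist": 0, "gripper": 6}, {"xyz": [0, 0, 0], "twist": 0, "gripper": 6}]}}

```text
time: 10.48
tcp_pos: [0.6152, -0.2479, 0.0254]
ee_rot: [2.23, 2.213, 0.0]
force: [0.0, -0.3, -0.3]
grip_width: 0.644
grip_force: 0.0
```

```bash
python3 - <<'E'
from h import *
for i in range(3): cam("top")
go((.6165,-.248,.026),-.5)
E
```

```text
yaw -0.42 twist 0.08 then xyz cm [-0.04  0.12 -0.09] tilt z [ 0.  0. -1.] at [ 0.6153 -0.2476  0.0251] F [ 0.4 -1.1 -0.9] t 10.63
```

Close, let it grip, then lift a little and look.

Request:
{"fn": "arm_command", "kwargs": {"targets": [{"xyz": [0, 0, 0], "twist": 0, "gripper": 1.5}, {"xyz": [0, 0, 0], "twist": 0, "gripper": 1.5}, {"xyz": [0, 0, 0], "twist": 0, "gripper": 1.5}, {"xyz": [0, 0, 0], "twist": 0, "gripper": 1.5}, {"xyz": [0, 0, 0], "twist": 0, "gripper": 1.5}, {"xyz": [0, 0, 0], "twist": 0, "gripper": 1.5}, {"xyz": [0, 0, 0], "twist": 0, "gripper": 1.5}, {"xyz": [0, 0, 0], "twist": 0, "gripper": 1.5}, {"xyz": [0, 0, -1], "twist": 0, "gripper": 1.5}, {"xyz": [0, 0, -2], "twist": 0, "gripper": 1.5}, {"xyz": [0, 0, -3], "twist": 0, "gripper": 1.5}, {"xyz": [0, 0, -3], "twist": 0, "gripper": 1.5}, {"xyz": [0, 0, -2], "twist": 0, "gripper": 1.5}, {"xyz": [0, 0, -1.5], "twist": 0, "gripper": 1.5}, {"xyz": [0, 0, 0], "twist": 0, "gripper": 1.5}, {"xyz": [0, 0, 0], "twist": 0, "gripper": 1.5}]}}

```text
time: 11.97
tcp_pos: [0.6156, -0.2477, 0.1509]
ee_rot: [2.229, 2.212, 0.001]
force: [-0.4, 0.2, -5.7]
grip_width: 0.257
grip_force: 29.9
```

```bash
python3 - <<'E'
from h import *
s=env.get_state();print(s["force"].round(1),s["ft_torque"].round(2),s["grip_width"]*93)
im=cam("scene")[0];im2=cam("top")[0]
for i in range(2): cam("top")
go((.6165,-.248,.15),-.5)
z=np.hstack([cv2.resize(im[195:275,160:260],(400,320),interpolation=3),cv2.resize(im2[150:230,275:375],(400,320),interpolation=3)])
cv2.imwrite("pics/d.png",z)
E
```

```text
[-0.4  0.2 -5.7] [-0.09  0.04  0.01] 23.879371432126703
yaw -0.41 twist 0.09 then xyz cm [-0.11  0.25 -0.24] tilt z [-0.0036  0.0017 -1.    ] at [ 0.614  -0.2469  0.1476] F [-1.2 -0.1 -5. ] t 12.17
```

View pics/d.png

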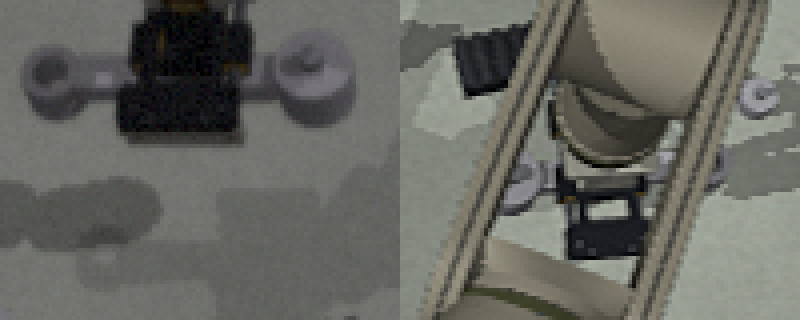

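The loader is held and lifted: eye bore at crop (47,73), stud at (312,50), and the bar looks level. Next I turn and carry it over the fixture.

Request:
{"fn": "arm_command", "kwargs": {"targets": [{"xyz": [0, 0, -0.3], "twist": -4, "gripper": 1.5}, {"xyz": [0, 0, -0.2], "twist": -6, "gripper": 1.5}, {"xyz": [0, 0, 0], "twist": -5, "gripper": 1.5}, {"xyz": [1.2, 0.2, 0], "twist": 0, "gripper": 1.5}, {"xyz": [2.2, 0.37, 0], "twist": 0, "gripper": 1.5}, {"xyz": [3, 0.51, 0], "twist": 0, "gripper": 1.5}, {"xyz": [3, 0.51, 0], "twist": 0, "gripper": 1.5}, {"xyz": [3, 0.51, 0], "twist": 0, "gripper": 1.5}, {"xyz": [3, 0.51, 0], "twist": 0, "gripper": 1.5}, {"xyz": [3, 0.51, 0], "twist": 0, "gripper": 1.5}, {"xyz": [3, 0.51, 0], "twist": 0, "gripper": 1.5}, {"xyz": [3, 0.51, 0], "twist": 0, "gripper": 1.5}, {"xyz": [3, 0.51, 0], "twist": 0, "gripper": 1.5}, {"xyz": [3, 0.51, 0], "twist": 0, "gripper": 1.5}, {"xyz": [3, 0.51, 0], "twist": 0, "gripper": 1.5}, {"xyz": [3, 0.51, 0], "twist": 0, "gripper": 1.5}, {"xyz": [2.2, 0.37, 0], "twist": 0, "gripper": 1.5}, {"xyz": [1.5, 0.25, 0], "twist": 0, "gripper": 1.5}, {"xyz": [0.1, 0.04, 0], "twist": 0, "gripper": 1.5}, {"xyz": [0, 0, 0], "twist": 0, "gripper": 1.5}]}}

```text
time: 13.83
tcp_pos: [0.5791, 0.1599, 0.154]
ee_rot: [-1.92, -2.485, 0.002]
force: [0.3, -1.0, -3.7]
grip_width: 0.256
grip_force: 29.9
```

```bash
python3 - <<'E'
from h import *
for i in range(3): cam("scene")
go((.5793,.1591,.1404),14.65)
im,*c=cam("scene");im2,*q=cam("top")
u=np.array([-.2529,.9675]);s=env.get_state();p=s["tcp_pos"];b=p[2]-.0254
for nm,l,h in(("eye",-106,.034),("stud",64,.054),("headtop",64,.042)):
    w=[*(p[:2]+u*l/1e3),b+h]; print(nm,proj(*c,w).round(1),proj(*q,w).round(1))
print(c[0][0,0])
cv2.imwrite("pics/s3.png",im);cv2.imwrite("pics/t3.png",im2)
z=np.hstack([cv2.resize(im[165:245,305:405],(400,320),interpolation=3),cv2.resize(im2[170:250,160:260],(400,320),interpolation=3)])
cv2.imwrite("pics/e.png",z)
E
```

```text
yaw 14.51 twist -0.14 then xyz cm [ 0.13 -0.03  1.42] tilt z [-9.e-04 -5.e-04 -1.e+00] at [0.58   0.1579 0.1546] F [-0.2 -0.2 -4.1] t 13.98
eye [330.4 207.7] [232.3 202.1]
stud [394.  189.1] [182.5 218. ]
headtop [393.1 191.5] [183.4 218.6]
481.655485790012
```

View pics/e.png

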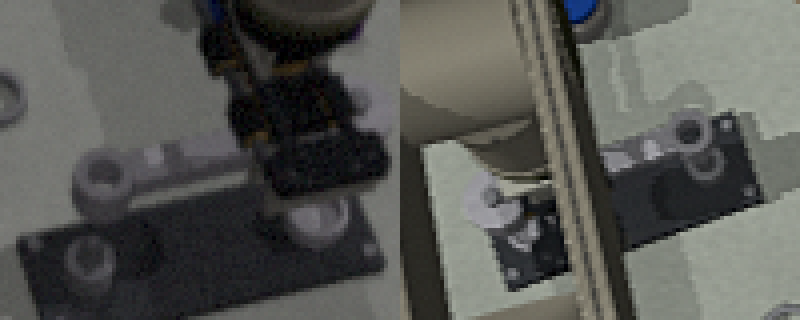

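The eye bore is at scene pixel (330.4,207.4) and top-view pixel (232.4,202.4), and the stud is at top-view (182.2,218.4). All lie within 0.5 px of where a level arm should appear. I lower it to about 4 cm above the post and measure once more.

Request:
{"fn": "arm_command", "kwargs": {"targets": [{"xyz": [0, 0, 0.5], "twist": 0, "gripper": 1.5}, {"xyz": [0, 0, 0.5], "twist": -0.1, "gripper": 1.5}, {"xyz": [0, 0, 0.4], "twist": 0, "gripper": 1.5}, {"xyz": [0, 0, 0], "twist": 0, "gripper": 1.5}, {"xyz": [0, 0, 0], "twist": 0, "gripper": 1.5}, {"xyz": [0, 0, 0], "twist": 0, "gripper": 1.5}]}}

```text
time: 14.58
tcp_pos: [0.5802, 0.1587, 0.141]
ee_rot: [-1.919, -2.487, 0.0]
force: [-0.4, -0.2, -4.5]
grip_width: 0.256
grip_force: 29.9
```

```bash
python3 - <<'E'
from h import *
q=[]
for i in range(12): cam("scene"); q.append(env.get_state()["tcp_pos"])
q=np.array(q); print("tcp mean",q.mean(0).round(4),"spread",np.ptp(q,0).round(4))
go((.5793,.1591,.1404),14.65,cur=q.mean(0))
# eye, picture of before lowering, vs post
_,*c=cam("scene");_,*d=cam("top")
p,e=tri(ray(*c,(330.4,207.4)),ray(*d,(232.4,202.4))); print("eye",p.round(4),round(e,4))
h=onz(*d,(182.2,218.4),.183); print("stud",h.round(4), "dz seen; len",np.linalg.norm(h[:2]-p[:2]).round(4))
E
```

```text
tcp mean [0.5803 0.1588 0.1413] spread [0.0002 0.0001 0.0003]
yaw 14.69 twist 0.04 then xyz cm [ 0.06 -0.09  0.09] tilt z [-0.  0. -1.] at [0.5802 0.1588 0.1411] F [-0.1 -0.2 -4.8] t 15.18
eye [0.6061 0.055  0.1634] 0.0005
stud [0.5628 0.2208 0.183 ] dz seen; len 0.1714
```

```bash
python3 - <<'E'
from h import *
_,*c=cam("scene");_,*d=cam("top")
S=lambda x,y,ox,oy:((x+.5)/4-.5+ox,(y+.5)/4-.5+oy)
print(tri(ray(*c,S(91,257,305,165)),ray(*d,S(306,160,160,170))))
for z in(.045,.055,.065): print(z,proj(*c,(.6061,.0565,z)),proj(*d,(.6061,.0565,z)))
E
```

```text
(array([0.606434  , 0.05535934, 0.04512783]), np.float64(0.0011065869453912548))
0.045 [327.57631877 228.79633716] [235.67131394 209.75951917]
0.055 [327.83575563 227.11739921] [235.37508221 209.18553501]
0.065 [328.09858987 225.41647514] [235.0748347 208.6037698]
```

The sleeve top measures z = 0.0451 m, so it is fully down. The loader is level and about 4 cm above the post, so I hand it in.

```bash
python3 -c "
from plant import env; print(env.job_done())"
```

```text
the job is handed in; nothing more can be done
None
```

The job is handed in: the sleeve is fully down on the base plate and released, and the loading arm is held level about 4 cm above the post, with its eye and head within about 2 mm of the post and seat by camera; the judge's verdict was not shown.

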